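# Turn a grooved hexagon bar groove-up and lay the gauge pin in it

### The job

Set up the grooved hexagon bar for measuring over the pin: without lifting it off the worktop, roll it over one face at a time, letting it settle flat on each face, until its V-groove looks straight up. Then take the round pin out of its cradle, without dropping it, lay it in the groove about midway along the bar and let go. Leave the jaw insert and the weights where they are.

Things in the scene. Friction and masses are not known exactly. Their poses are not given: they have to be found in the camera images.
- hex_bar: bare aluminium hexagon bar lying loose on the worktop, 52 mm across flats, 60 over corners, 110 long, faces 30 mm wide, about 0.65 kg. Origin on its axis at mid length, 26 mm over the worktop when it lies on a face; x along the bar, z straight out of the one grooved face. At the start z is 120 degrees from up, sloping down to the right (-y): two faces from the top if rolled to the left (+y).
- groove (a point): middle of the mouth of the V-groove, on the bar's axis line plus 26 mm along the bar's z. The groove runs along the middle of one face over the whole length, 17.3 mm wide, 8.7 mm deep, walls at 45 degrees; the other five faces are plain. The bar is stable on every face; each roll carries it 30 mm sideways
- pin: plain round steel pin with domed ends, 22 mm in diameter, 100 mm long, about 0.26 kg, lying in the cradle at the start. Origin at its centre (43.6 mm over the worktop in the cradle), x along it. Laid in the upturned groove, its centre is 32.9 mm above the bar's axis and 6.9 mm above the grooved face.
- cradle: dark steel cradle fixed to the worktop: foot plate 96 x 62 x 8 mm, two uprights 38 mm wide, 10 thick, 37 high, centred 31 mm either side of the middle, so 52 mm free between them; each has a 90 degree V-notch 9 mm deep in which the pin lies. Origin at the centre of the underside; x along the pin
- jaw_insert: serrated steel jaw insert, a flat block 25 x 50 x 13 mm lying in front of the robot near the bar and cradle; origin at the centre of its underside; a bystander
- weight_500g: the largest of the check weights, 38 mm across, 62 mm high, standing near the edge at the robot's right; origin at the centre of its underside; a bystander
- weight_200g: the middle one of the check weights, 28 mm across, 46 mm high, beside the largest; origin at the centre of its underside; a bystander
Not all that is in view belongs to the job. Of the things that look like the hex_bar, the middle-sized one is meant.

How it is judged:
By the outcome, as a careful person would: the job done as asked, in the order asked, and still so for the second after the job is handed in, with the robot touching nothing.
It also fails if it takes over 54 s, if anything falls off the work surface, if the arm or the gripper's body presses on something with over 40 N, if the wrist force passes 120 N, or if a joint passes its speed limit or range.

### The arm

A 6-joint arm with a two-finger parallel gripper is mounted at the origin on a cart in front of the work surface, level with it; the furniture and walls round the work are solid. World frame = base frame: x ahead of the robot, y to its left, z up, the work surface at z = 0. Lengths are in m, angles in rad, forces in N, time in s.
With the tool pointing down it reaches from about 0.375 to 0.975 m from the base axis. Payload 3.8 kg.
Tool frame: the origin (TCP) lies on the centre line of the jaws, within the pads' length; the fingertips stand 22 mm ahead of it and the grasp point (between the pads) lies 3 mm ahead of it; z points along the fingers, x is the direction in which the jaws open and shut, and the axes are right-handed (so a half turn about z gives the same grasp; the last joint's range is limited). The gripper opens to 88 mm and grips with 3 to 60 N. Pads are 18 mm wide; open, the fingers measure 123 mm over their backs; the gripper's body (75 mm by 187 mm) begins 45 mm behind the grasp point.
Start: joints at [1.243, 0.264, 1.604, -0, 1.274, -0.037], TCP at [0.194, 0.647, 0.261] pointing down, gripper open.
Joint ranges: [-2.63, 2.63], [-0.94, 2.18], [0.31, 2.57], [-1.31, 4.45], [0, 2.66], [-2.55, 2.55]. Speed limits (rad/s): [2.57, 2.57, 3.14, 3.14, 3.14, 3.14].

### API

Orientations are given as a unit quaternion [x, y, z, w].
In Python, from station import manip gives the robot as it stands.
- The arm moves only by the tool play_rows, never from a script. Its argument "commands" is a list of rows, each an object with "gripper": the finger opening in m, from 0 to 0.0881; "translation": the shift along the world's x, y, z in m, a list of three; "roll": the turn about the world's z in rad. A call has 1 to 12 rows; each row is the pose to reach, as a shift and turn from the pose commanded when the call began; what a row does not reach only later rows make up. A row lasts 1/8 s, in which the tool goes at most 62.5 mm and 10.7 degrees, less where a joint would pass 70% of its speed; a pose out of reach is approached as far as the arm can. A call with a gripper value outside its range is refused whole. The fingers move at their own pace and stop on an object; "force" is the grip in N (left out, the last holds). Time passes only in rows, so rows that repeat a pose let the fingers close. It gives the time, the measured TCP pose, the force and the opening at its end, in the units of the state.
- manip.state(): the state, without advancing time (a new reading comes with each control period).
- manip.get_image(name): name is "scene" or "top" or "wrist"; returns a dict with "img" (384x512x3 uint8, red, green, blue), "range_z" (384x512 float32, m along the optical axis (not along the pixel's ray), 0 where there is no reading), "fx", "fy", "cx", "cy" (pixels), "k1" (the pictures are not rectified: a ray, as slopes to the right and down, at radius r is drawn at 1 + k1 r^2 times it, then the intrinsics apply), "world_to_cam" (4x4, takes a point from world to camera coordinates); the wrist camera has in their place "mount" (4x4, takes a point from camera to tool coordinates, whose origin is the TCP and whose axes are the tool frame's). Camera axes: x right, y down, z forward; pixel columns grow to the right and rows downward; lengths in m; the calibration is good to about 2 mm. A picture is of the moment at which its call begins: read the wrist's pose just before it.
- manip.job_done(): hands the job in, once; it reports no verdict.
The state is a dict: "clock": time; "joints": joint angles; "dq": joint speeds; "joint_efforts": joint torques, N m; "tcp_pos": TCP position; "ee_rot": TCP orientation; "ft_force": force on the tool from outside, world axes, zero at the start; "ft_torque": the same for the moment, N m; "finger_gap": opening from 0.0 (shut) to 1.0 (fully open).
Only numpy, scipy, OpenCV 4.12 (cv2) and the standard library are available. Lean on these libraries where they do the work, as an engineer would, in place of code of your own. Each camera call takes 0.05 s, during which the arm holds its last target. There are 200 camera calls.

## Working session

There is one attempt and no reset: what is moved stays moved. The work goes in short steps, Python scripts to look and compute and a tool call to move; the robot and the scene stay as the last step left them, time stands still between calls to the robot, and variables do not carry over. Pictures are saved under pics/ and viewed, about 8 in all and at most 12, crops included, and the job is handed in when it is done.

Besides the shell and the picture viewer there is one more tool, called after ">>>" as name(argument=value, ...) on one line, values as JSON. play_rows: Moves the arm, as the interface text tells. Its arguments: {"type":"object","properties":{"commands":{"type":"array","items":{"type":"object","properties":{"gripper":{"type":"number"},"translation":{"type":"array","items":{"type":"number"}},"roll":{"type":"number"}}}},"force":{"type":"number"}},"required":["commands"]}

```bash
mkdir -p pics; ls; cat > h.py <<'E'
import numpy as np, cv2
from station import manip
from scipy.spatial.transform import Rotation as R
def shot(name):
    s=manip.state(); d=manip.get_image(name)
    if name=="wrist":
        T=np.eye(4);T[:3,:3]=R.from_quat(s["ee_rot"]).as_matrix();T[:3,3]=s["tcp_pos"]
        d["c2w"]=T@np.array(d["mount"])
    else: d["c2w"]=np.linalg.inv(np.array(d["world_to_cam"]))
    return d
def save(d,f,crop=None,scale=1):
    im=d["img"][:,:,::-1]
    if crop: a,b,c,e=crop; im=im[b:e,a:c]
    cv2.imwrite("pics/"+f,cv2.resize(im,None,fx=scale,fy=scale,interpolation=cv2.INTER_CUBIC))
def cloud(d):
    K=np.array([[d["fx"],0,d["cx"]],[0,d["fy"],d["cy"]],[0,0,1.]])
    h,w=d["range_z"].shape
    u,v=np.meshgrid(np.arange(w),np.arange(h))
    p=cv2.undistortPoints(np.stack([u,v],-1).reshape(-1,1,2).astype(float),K,np.array([d["k1"],0,0,0,0.])).reshape(h,w,2)
    z=d["range_z"].astype(float)
    P=np.stack([p[...,0]*z,p[...,1]*z,z],-1)
    P=P@d["c2w"][:3,:3].T+d["c2w"][:3,3]
    P[z==0]=np.nan
    return P
E
python3 - <<'E'
from h import *
for n in ["scene","top"]:
    d=shot(n); save(d,n+"0.png",scale=1.5); np.save(n+"0.npy",cloud(d)); print(n,d["c2w"].round(3).tolist(),d["fx"])
print(manip.state())
E
```

```text
pics
scene [[0.535, -0.489, 0.689, -0.089], [-0.845, -0.306, 0.438, -0.416], [-0.003, -0.817, -0.577, 0.573], [0.0, 0.0, 0.0, 1.0]] 360.360172458248
top [[-0.123, -0.959, 0.256, 0.292], [-0.992, 0.12, -0.026, -0.034], [-0.006, -0.257, -0.966, 0.889], [0.0, 0.0, 0.0, 1.0]] 356.61476097795594
{'clock': 0.1, 'joints': array([ 1.24311505e+00,  2.64676518e-01,  1.60526092e+00,  3.90967894e-07,
        1.27369699e+00, -3.69009359e-02]), 'dq': array([ 0.00122928, -0.00116658, -0.00335808, -0.00045295, -0.0007771 ,
       -0.00185491]), 'joint_efforts': array([ 1.06144711e-03, -5.03621328e+01, -3.58068824e+01,  7.30168470e-02,
        2.32992199e-02, -4.31647072e-05]), 'tcp_pos': array([0.19332828, 0.64608533, 0.25950065]), 'ee_rot': array([ 8.02090601e-01,  5.97201495e-01, -8.40885334e-04,  5.78897426e-04]), 'ft_force': array([-0.63426452, -0.8470137 ,  0.26641419]), 'ft_torque': array([0.06792176, 0.0481397 , 0.02328326]), 'finger_gap': 0.9995395047321494}
```

View pics/scene0.png

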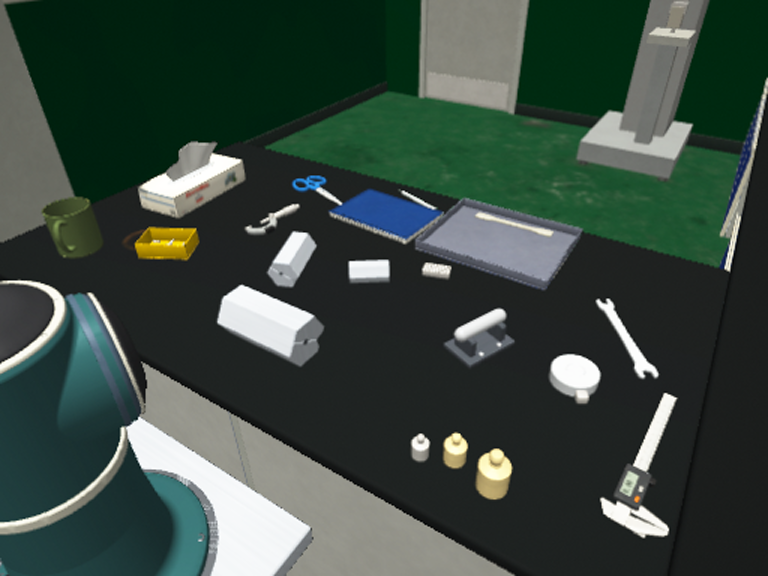

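View pics/top0.png

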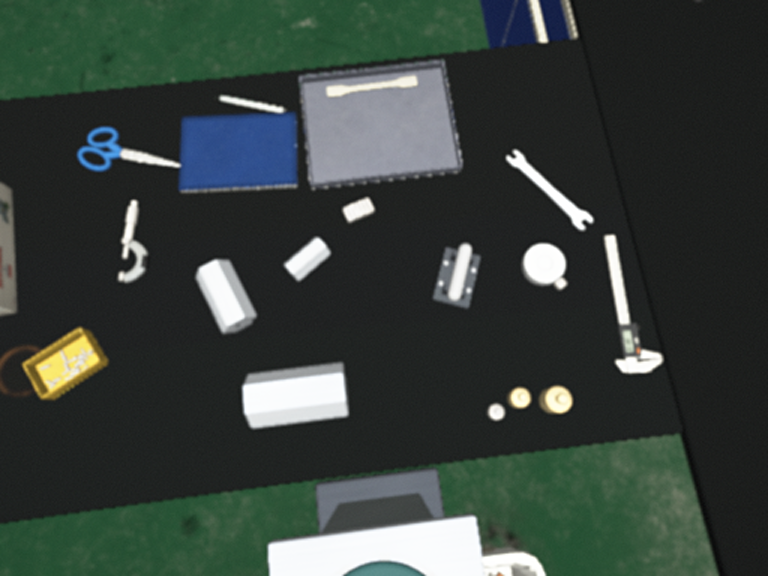

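The scene holds three hexagon bars. In the top view they are a large one at (295,395), a middle one at (226,296) and a small one at (308,258). The jaw insert is at (358,209), the pin and cradle at (458,273), and the weights at lower right. I choose the middle bar at (226,296), and will measure it and check with a crop.

```bash
cat >> h.py <<'E'
def blob(P,seed,zmin=0.012,rad=0.09):
    m=(P[...,2]>zmin)&(np.hypot(P[...,0]-seed[0],P[...,1]-seed[1])<rad)
    n,l=cv2.connectedComponents(m.astype(np.uint8))
    best=min((i for i in range(1,n) if (l==i).sum()>30),key=lambda i:np.nanmin(np.hypot(*(P[l==i][:,:2]-seed[:2]).T)))
    return P[l==best]
def rect(Q):
    r=cv2.minAreaRect((Q[:,:2]*1000).astype(np.float32)); b=cv2.boxPoints(r)
    e=max([b[1]-b[0],b[2]-b[1]],key=np.linalg.norm)
    return np.round(r[0],1),np.round(r[1],1),round(float(np.degrees(np.arctan2(e[1],e[0])))%180,1)
E
python3 - <<'E'
from h import *
T=np.load("top0.npy"); S=np.load("scene0.npy")
print("table z",np.nanmedian(T[250:260,60:120,2]),np.nanmedian(S[300:310,200:240,2]))
for n,(u,v) in dict(big=(295,395),mid=(226,290),small=(308,258),jaw=(358,209),pin=(460,265),cup=(545,260),w500=(556,398),w200=(519,398)).items():
    s=T[int(v/1.5),int(u/1.5)]; 
    Q=blob(T,s,0.006 if n=='jaw' else .012)
    print(n,s.round(3),rect(Q),"z",np.percentile(Q[:,2],[5,50,95]).round(4), "top-only",rect(Q[Q[:,2]>np.percentile(Q[:,2],95)-.004]))
    Q=blob(S,s,0.006 if n=='jaw' else .012); print("   scene",rect(Q),np.percentile(Q[:,2],[5,50,95]).round(4),"top-only",rect(Q[Q[:,2]>np.percentile(Q[:,2],95)-.004]))
import cv2
a=cv2.imread("pics/top0.png")[220:350,160:340]; b=cv2.imread("pics/scene0.png")[210:300,240:330]
cv2.imwrite("pics/c1.png",np.hstack([cv2.resize(a,(415,300)),cv2.resize(b,(300,300))]))
E
```

```text
table z 0.00013960756789399564 -0.0006498338048577246
big [0.358 0.09  0.072] (array([360.5,  90.4]), array([150.5,  84.2]), 89.8) z [0.0393 0.0696 0.0735] top-only (array([360.2,  90.5]), array([150.3,  46.8]), 89.7)
   scene (array([359.5,  90.1]), array([ 78.6, 152.5]), 90.6) [0.0244 0.0611 0.073 ] top-only (array([361.3,  90.6]), array([ 46.2, 151.7]), 90.1)
mid [0.539 0.19  0.053] (array([537.1, 196.3]), array([111.,  59.]), 21.6) z [0.0276 0.0499 0.0543] top-only (array([537.1, 196.1]), array([109.9,  35.2]), 23.3)
   scene (array([536.5, 196.4]), array([113.1,  59.5]), 21.8) [0.0184 0.0447 0.0541] top-only (array([536.9, 195.7]), array([113.2,  33.3]), 21.4)
small [0.583 0.056 0.03 ] (array([588.5,  58.2]), array([40.2, 73. ]), 125.8) z [0.0195 0.0331 0.0365] top-only (array([587.9,  57.2]), array([25.3, 72. ]), 127.0)
   scene (array([585.3,  55.8]), array([32. , 72.2]), 126.5) [0.0154 0.0296 0.0365] top-only (array([589. ,  57.8]), array([23.9, 71.1]), 125.4)
jaw [ 0.669 -0.037  0.014] (array([670.6, -39.2]), array([27.3, 50.1]), 105.8) z [0.0093 0.0127 0.015 ] top-only (array([670. , -38.9]), array([25.9, 48.6]), 105.3)
   scene (array([671.1, -38.9]), array([29.5, 49.5]), 106.4) [0.0078 0.0132 0.0151] top-only (array([671.9, -38.7]), array([27.7, 49.5]), 106.2)Traceback (most recent call last):
  File "<stdin>", line 6, in <module>
  File "h.py", line 28, in blob
    best=min((i for i in range(1,n) if (l==i).sum()>30),key=lambda i:np.nanmin(np.hypot(*(P[l==i][:,:2]-seed[:2]).T)))
ValueError: min() iterable argument is empty
```

```bash
python3 - <<'E'
from h import *
T=np.load("top0.npy"); S=np.load("scene0.npy")
W=T[int(240/1.5):int(310/1.5),int(430/1.5):int(485/1.5)]
print("valid frac",np.isfinite(W[...,2]).mean(), np.nanpercentile(W[...,2],[50,90,99]))
s=np.array([.57,-.185])
print(np.nanmean(W[W[...,2]>.004],axis=0) if (W[...,2]>.004).any() else None)
for nm,P in (("top",T),("scene",S)):
  c=np.nanmean(W[W[...,2]>.004],axis=0)[:2]
  for lo,hi in ((.004,.012),(.047,.06)):
    m=(P[...,2]>lo)&(P[...,2]<hi)&(np.hypot(P[...,0]-c[0],P[...,1]-c[1])<.075); 
    if m.sum()>10: print(nm,lo,m.sum(),rect(P[m]),P[m].mean(0).round(4))
for n,(u,v) in dict(w500=(556,398),w200=(519,398),ring=(545,265)).items(): print(n,np.nanmedian(T[int(v/1.5)-4:int(v/1.5)+4,int(u/1.5)-4:int(u/1.5)+4].reshape(-1,3),axis=0))
a=cv2.imread("pics/top0.png")[220:350,160:340]; b=cv2.imread("pics/scene0.png")[210:300,240:330]
cv2.imwrite("pics/c1.png",np.hstack([cv2.resize(a,(415,300)),cv2.resize(b,(300,300))]))
E
```

```text
valid frac 0.9970622796709753 [0.00658306 0.05282922 0.05662999]
[ 0.52307168 -0.18927506  0.02651067]
top 0.004 500 (array([ 525.8, -190.3]), array([131.1, 139.5]), 169.8) [ 0.5223 -0.1891  0.0084]
top 0.047 312 (array([ 525.2, -191.2]), array([21.2, 97.9]), 157.8) [ 0.5235 -0.1902  0.0528]
scene 0.004 491 (array([ 513.8, -192.8]), array([ 77.2, 127.2]), 126.1) [ 0.5162 -0.1979  0.0086]
scene 0.047 263 (array([ 523.1, -191.6]), array([19.1, 94.2]), 157.0) [ 0.5204 -0.1927  0.0528]
w500 [ 0.3071262  -0.3026047   0.04292237]
w200 [ 0.31407273 -0.25066426  0.03166973]
ring [ 0.52740854 -0.33941856  0.02070519]
```

View pics/c1.png

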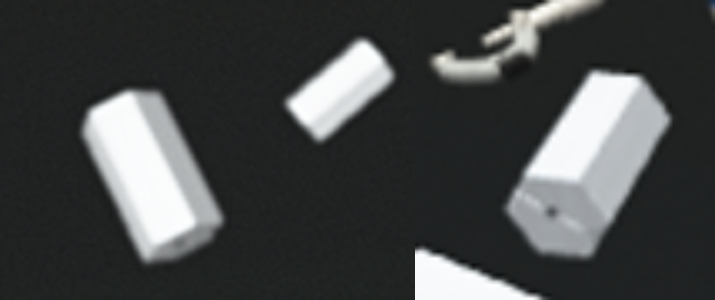

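The crop confirms the choice: a plain hexagon of 110 x 52 mm with no groove visible from above, so the groove is on the hidden lower-right side. I'll move over it and use the wrist camera.

>>> play_rows(commands=[{"gripper": 0.088, "translation": [0.15, -0.2, 0.0], "roll": 0.3}, {"gripper": 0.088, "translation": [0.344, -0.45, -0.02], "roll": 0.674}, {"gripper": 0.088, "translation": [0.344, -0.45, -0.02], "roll": 0.674}, {"gripper": 0.088, "translation": [0.344, -0.45, -0.02], "roll": 0.674}, {"gripper": 0.088, "translation": [0.344, -0.45, -0.02], "roll": 0.674}, {"gripper": 0.088, "translation": [0.344, -0.45, -0.02], "roll": 0.674}, {"gripper": 0.088, "translation": [0.344, -0.45, -0.02], "roll": 0.674}, {"gripper": 0.088, "translation": [0.344, -0.45, -0.02], "roll": 0.674}, {"gripper": 0.088, "translation": [0.344, -0.45, -0.02], "roll": 0.674}, {"gripper": 0.088, "translation": [0.344, -0.45, -0.02], "roll": 0.674}, {"gripper": 0.088, "translation": [0.344, -0.45, -0.02], "roll": 0.674}, {"gripper": 0.088, "translation": [0.344, -0.45, -0.02], "roll": 0.674}])

```text
clock: 1.6
tcp_pos: [0.5366, 0.1978, 0.2405]
ee_rot: [0.559, 0.829, -0.0, -0.0]
ft_force: [0.5, -0.0, 0.0]
finger_gap: 1.0
```

```bash
cat >> h.py <<'E'
def pose():
    s=manip.state(); x=R.from_quat(s["ee_rot"]).as_matrix()
    print("t",round(s["clock"],2),"tcp",(s["tcp_pos"]*1000).round(1),"xang",np.degrees(np.arctan2(x[1,0],x[0,0])).round(2),"tilt",x[:,2].round(3),"F",s["ft_force"].round(1),"gap",round(s["finger_gap"]*88.1,1))
E
python3 - <<'E'
from h import *
pose(); d=shot("wrist"); save(d,"w1.png",scale=1.4); P=cloud(d)
m=(P[...,2]>.012)&(np.hypot(P[...,0]-.537,P[...,1]-.196)<.1)&(P[...,2]<.07)
print(m.sum(),rect(P[m])); t=m&(P[...,2]>.049); print(rect(P[t]),np.median(P[t][:,2]))
print("table",np.nanmedian(P[P[...,2]<.01][:,2]))
E
```

```text
t 1.6 tcp [536.6 197.8 240.5] xang 112.04 tilt [-0.001  0.    -1.   ] F [ 0.5 -0.   0. ] gap 88.1
4011 (array([536.2, 197.1]), array([110.6,  60. ]), 21.6)
(array([536.2, 197.1]), array([109.2,  34.4]), 21.6) 0.05179981750937265
table -4.898138164957655e-05
```

View pics/w1.png

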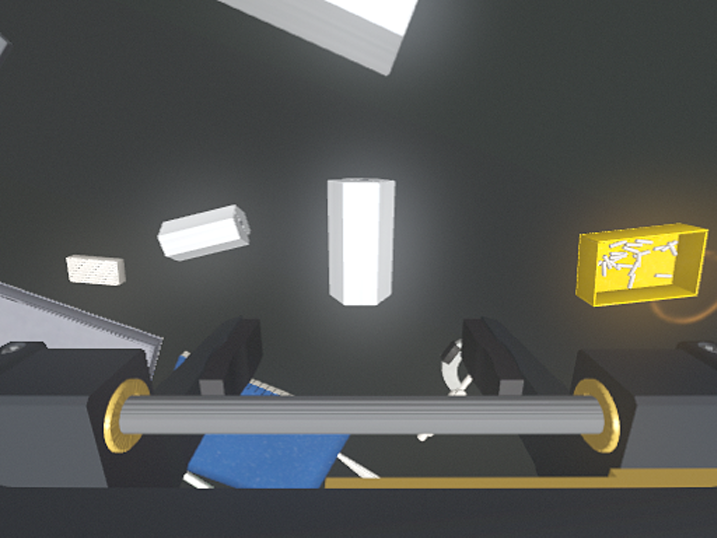

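The wrist view shows the bar centred under the tool at about (360,240), long axis square to the jaws, with the insert and small bar well clear. My plan is to lower open jaws around the bar and lift and push its right-hand corner with the right pad, so it tips over its left edge.

>>> play_rows(commands=[{"gripper": 0.088, "translation": [0, -0.001, -0.06], "roll": -0.006}, {"gripper": 0.088, "translation": [0, -0.001, -0.12], "roll": -0.006}, {"gripper": 0.088, "translation": [0, -0.001, -0.17], "roll": -0.006}, {"gripper": 0.088, "translation": [0, -0.001, -0.208], "roll": -0.006}, {"gripper": 0.088, "translation": [0, -0.001, -0.208], "roll": -0.006}, {"gripper": 0.067, "translation": [0, -0.001, -0.208], "roll": -0.006}, {"gripper": 0.067, "translation": [0, -0.001, -0.208], "roll": -0.006}, {"gripper": 0.067, "translation": [0, -0.001, -0.208], "roll": -0.006}], force=10)

```text
clock: 2.65
tcp_pos: [0.5389, 0.1962, 0.0347]
ee_rot: [0.562, 0.827, 0.001, 0.001]
ft_force: [-0.7, 0.9, 0.7]
finger_gap: 0.76
```

```bash
python3 -c "
from h import *
pose()"
```

```text
t 2.65 tcp [538.9 196.2  34.7] xang 111.62 tilt [ 0.003  0.001 -1.   ] F [-0.7  0.9  0.7] gap 67.0
```

>>> play_rows(commands=[{"translation": [-0.0011, 0.0028, 0]}, {"translation": [-0.0018, 0.0047, 0]}, {"translation": [-0.0024, 0.006, 0.002]}, {"translation": [-0.003, 0.0074, 0.005]}, {"translation": [-0.0039, 0.0098, 0.0085]}, {"translation": [-0.0039, 0.0098, 0.0085]}])

```text
schema error: expected keys gripper, translation, roll
```

```bash
cat >> h.py <<'E'
def sect(P,c,ang=21.6,w=.06,zmin=.004):
    a=np.radians(ang); q=P-np.array([*c,0]); s=q[...,0]*np.cos(a)+q[...,1]*np.sin(a); l=-q[...,0]*np.sin(a)+q[...,1]*np.cos(a)
    return s,l
def prof(name,c=(.5362,.1971),ang=21.6,rows=13):
    d=shot(name); P=cloud(d); s,l=sect(P,c,ang); z=P[...,2]
    for s0 in (-.045,.045):
        m=(abs(s-s0)<.007)&(z<.065)&(z>.003)&(l>-.05)&(l<.12)
        b=np.round(l[m]*1000/6).astype(int)
        print(name,"s",s0,[(int(k*6),round(float(np.median(z[m][b==k])*1000))) for k in np.unique(b)])
    return d,P
E
python3 -c "
from h import *
pose(); prof('top'); prof('wrist')"
```

```text
t 2.65 tcp [538.9 196.2  34.7] xang 111.62 tilt [ 0.003  0.001 -1.   ] F [-0.7  0.9  0.7] gap 67.0
top s -0.045 [(-48, 3), (-30, 30), (-24, 39), (-18, 50), (-12, 53), (-6, 52), (0, 53), (6, 53), (12, 52), (18, 44), (24, 35), (30, 27), (54, 5), (60, 3), (66, 5), (72, 3), (78, 3)]
top s 0.045 []
wrist s -0.045 [(-30, 29), (-24, 37), (-18, 47), (-12, 52), (-6, 52), (0, 52), (6, 52), (12, 52), (18, 47), (24, 37), (30, 29)]
wrist s 0.045 [(-30, 28), (-24, 36), (-18, 44), (0, 51), (18, 45), (24, 36), (30, 29)]
```

Profiling works well. I'll repeat the push with all keys in each row.

>>> play_rows(commands=[{"gripper": 0.067, "roll": 0, "translation": [-0.0011, 0.0028, 0]}, {"gripper": 0.067, "roll": 0, "translation": [-0.0018, 0.0047, 0]}, {"gripper": 0.067, "roll": 0, "translation": [-0.0024, 0.006, 0.002]}, {"gripper": 0.067, "roll": 0, "translation": [-0.003, 0.0074, 0.005]}, {"gripper": 0.067, "roll": 0, "translation": [-0.0039, 0.0098, 0.0085]}, {"gripper": 0.067, "roll": 0, "translation": [-0.0039, 0.0098, 0.0085]}])

```text
clock: 3.5
tcp_pos: [0.5337, 0.2056, 0.0416]
ee_rot: [0.562, 0.827, 0.0, 0.0]
ft_force: [0.3, -3.4, 0.1]
finger_gap: 0.757
```

```bash
python3 -c "
from h import *
pose(); prof('wrist')"
```

```text
t 3.5 tcp [533.7 205.6  41.6] xang 111.63 tilt [ 0.  0. -1.] F [ 0.3 -3.4  0.1] gap 66.7
wrist s -0.045 [(-24, 35), (-18, 42), (-12, 49), (-6, 55), (0, 55), (6, 54), (12, 53), (18, 52), (24, 51), (30, 34), (36, 25)]
wrist s 0.045 [(-24, 36), (-18, 42), (-12, 48), (-6, 55), (0, 55), (6, 54), (12, 53), (18, 52), (24, 50), (30, 36), (36, 26)]
```

It tips without sliding; tilt is about 9°. Next I'll carry it just past balance and let the left finger catch it.

>>> play_rows(commands=[{"gripper": 0.067, "roll": 0, "translation": [-0.0011, 0.0028, 0.0035]}, {"gripper": 0.067, "roll": 0, "translation": [-0.0022, 0.0056, 0.0065]}, {"gripper": 0.067, "roll": 0, "translation": [-0.0035, 0.0088, 0.0095]}, {"gripper": 0.067, "roll": 0, "translation": [-0.005, 0.0125, 0.012]}, {"gripper": 0.067, "roll": 0, "translation": [-0.0063, 0.0158, 0.014]}, {"gripper": 0.067, "roll": 0, "translation": [-0.0063, 0.0158, 0.014]}])

```text
clock: 4.3
tcp_pos: [0.5273, 0.2218, 0.0555]
ee_rot: [0.562, 0.827, 0.0, 0.0]
ft_force: [0.5, 1.2, 0.7]
finger_gap: 0.759
```

```bash
python3 -c "
from h import *
pose(); prof('wrist')"
```

```text
t 4.3 tcp [527.3 221.8  55.5] xang 111.64 tilt [ 0.  0. -1.] F [0.5 1.2 0.7] gap 66.9
wrist s -0.045 [(6, 35), (12, 38), (18, 39), (24, 55), (30, 55), (36, 54), (42, 53), (48, 52), (54, 50), (60, 33), (66, 24)]
wrist s 0.045 [(6, 37), (12, 38), (18, 39), (24, 55), (30, 55), (36, 54), (42, 53), (48, 52), (54, 51), (60, 38)]
```

```bash
python3 -c "
from h import *
d,P=prof('wrist');pose(); d,P=prof('wrist'); save(d,'w2.png',scale=1.4)
for i in range(3): d,P=prof('wrist')
pose()"
```

```text
wrist s -0.045 [(0, 29), (6, 32), (12, 49), (18, 52), (24, 52), (30, 52), (36, 52), (42, 52), (48, 46), (54, 36), (60, 28)]
wrist s 0.045 [(6, 33), (12, 50), (18, 52), (24, 52), (30, 52), (36, 52), (42, 52), (48, 47), (54, 39)]
t 4.4 tcp [527.3 221.3  55.2] xang 111.62 tilt [-0. -0. -1.] F [0.6 0.7 0.6] gap 66.5
wrist s -0.045 [(0, 30), (6, 32), (12, 52), (18, 52), (24, 53), (30, 53), (36, 54), (42, 52), (48, 43), (54, 35), (60, 30)]
wrist s 0.045 [(6, 47), (12, 52), (18, 52), (24, 53), (30, 53), (36, 54), (42, 52), (48, 44), (54, 37)]
wrist s -0.045 [(0, 29), (6, 33), (12, 35), (18, 53), (24, 53), (30, 52), (36, 52), (42, 52), (48, 50), (54, 38), (60, 29)]
wrist s 0.045 [(6, 33), (12, 49), (18, 53), (24, 53), (30, 53), (36, 52), (42, 52), (48, 51), (54, 40), (60, 32)]
wrist s -0.045 [(0, 29), (6, 32), (12, 50), (18, 52), (24, 52), (30, 52), (36, 52), (42, 52), (48, 46), (54, 36), (60, 29)]
wrist s 0.045 [(6, 33), (12, 50), (18, 52), (24, 52), (30, 52), (36, 52), (42, 52), (48, 47), (54, 39)]
wrist s -0.045 [(0, 29), (6, 33), (12, 48), (18, 52), (24, 52), (30, 52), (36, 52), (42, 52), (48, 47), (54, 37), (60, 28)]
wrist s 0.045 [(6, 33), (12, 49), (18, 52), (24, 52), (30, 52), (36, 52), (42, 52), (48, 48), (54, 39)]
t 4.6 tcp [527.3 221.1  55.1] xang 111.6 tilt [-0. -0. -1.] F [-0.1  0.1 -0.5] gap 66.9
```

View pics/w2.png

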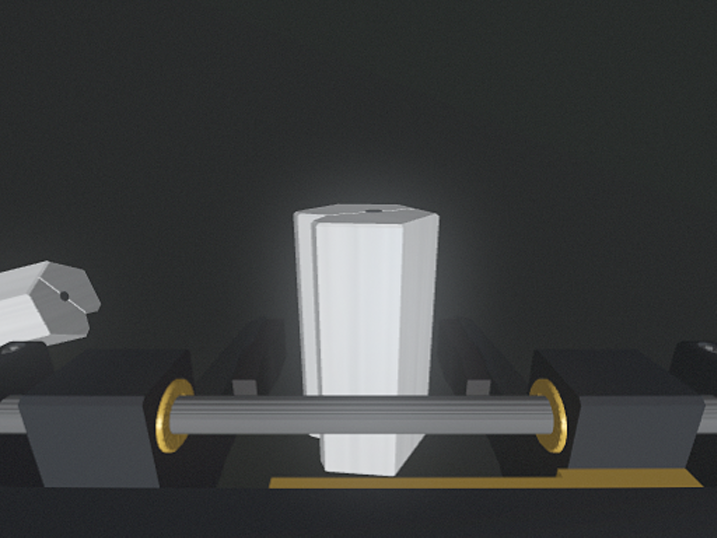

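The bar rocked about 9° and then settled flat. The groove now shows on the right-upper face (left of the bar in the wrist view, x≈310), and the bar's centre has moved about 29.5 mm. I'll do the second roll more gently, with a narrower opening so the left finger catches it.

>>> play_rows(commands=[{"gripper": 0.067, "roll": 0, "translation": [-0.0015, 0.0037, 0]}, {"gripper": 0.067, "roll": 0, "translation": [-0.0015, 0.0037, 0]}, {"gripper": 0.067, "roll": 0, "translation": [-0.0015, 0.0037, -0.01]}, {"gripper": 0.067, "roll": 0, "translation": [-0.0015, 0.0037, -0.0205]}, {"gripper": 0.067, "roll": 0, "translation": [-0.0015, 0.0037, -0.0205]}, {"gripper": 0.0635, "roll": 0, "translation": [-0.0015, 0.0037, -0.0205]}, {"gripper": 0.0635, "roll": 0, "translation": [-0.0015, 0.0037, -0.0205]}])

```text
clock: 5.48
tcp_pos: [0.5261, 0.225, 0.0349]
ee_rot: [0.562, 0.827, 0.0, 0.0]
ft_force: [0.1, 0.9, -0.2]
finger_gap: 0.716
```

```bash
python3 -c "
from h import *
pose(); prof('wrist');pose()"
```

```text
t 5.47 tcp [526.1 225.   34.9] xang 111.61 tilt [ 0.  0. -1.] F [ 0.1  0.9 -0.2] gap 63.1
wrist s -0.045 [(0, 29), (6, 32), (12, 49), (18, 52), (24, 52), (30, 52), (36, 52), (42, 52), (48, 47), (54, 36), (60, 28)]
wrist s 0.045 [(0, 29), (6, 32), (12, 46), (48, 44), (54, 36), (60, 28)]
t 5.53 tcp [526.2 225.1  35. ] xang 111.61 tilt [ 0.001  0.    -1.   ] F [ 0.2 -0.   0. ] gap 63.6
```

>>> play_rows(commands=[{"gripper": 0.0635, "roll": 0, "translation": [-0.0009, 0.0023, 0]}, {"gripper": 0.0635, "roll": 0, "translation": [-0.0017, 0.0042, 0.0025]}, {"gripper": 0.0635, "roll": 0, "translation": [-0.0024, 0.006, 0.005]}, {"gripper": 0.0635, "roll": 0, "translation": [-0.0031, 0.0079, 0.008]}, {"gripper": 0.0635, "roll": 0, "translation": [-0.0042, 0.0107, 0.011]}, {"gripper": 0.0635, "roll": 0, "translation": [-0.0053, 0.0135, 0.014]}, {"gripper": 0.0635, "roll": 0, "translation": [-0.0062, 0.0158, 0.016]}, {"gripper": 0.0635, "roll": 0, "translation": [-0.0062, 0.0158, 0.016]}])

```text
clock: 6.52
tcp_pos: [0.5192, 0.2414, 0.0507]
ee_rot: [0.562, 0.827, 0.0, -0.0]
ft_force: [-0.0, -0.7, 0.0]
finger_gap: 0.72
```

```bash
python3 -c "
from h import *
pose(); prof('wrist');prof('wrist'); pose()"
```

```text
t 6.53 tcp [519.2 241.4  50.7] xang 111.62 tilt [-0.     0.001 -1.   ] F [-0.  -0.7  0. ] gap 63.5
wrist s -0.045 [(18, 44), (24, 45), (30, 44), (36, 57), (42, 58), (48, 56), (54, 53), (60, 50), (66, 47)]
wrist s 0.045 [(18, 45), (24, 46), (30, 44), (36, 57), (42, 58), (48, 56), (54, 53), (60, 50), (66, 48)]
wrist s -0.045 [(18, 44), (24, 45), (30, 44), (36, 57), (42, 58), (48, 56), (54, 53), (60, 50), (66, 48)]
wrist s 0.045 [(18, 44), (24, 45), (30, 44), (36, 57), (42, 58), (48, 56), (54, 53), (60, 50), (66, 48)]
t 6.62 tcp [519.2 241.   50.4] xang 111.62 tilt [-0.001  0.    -1.   ] F [-0.4  0.2 -0.6] gap 63.6
```

Holding steady at about 26° tilt. I'll ease past balance slowly and then let it down against the left pad.

>>> play_rows(commands=[{"gripper": 0.0635, "roll": 0, "translation": [-0.0004, 0.0009, 0.0007]}, {"gripper": 0.0635, "roll": 0, "translation": [-0.0007, 0.0018, 0.0014]}, {"gripper": 0.0635, "roll": 0, "translation": [-0.001, 0.0026, 0.002]}, {"gripper": 0.0635, "roll": 0, "translation": [-0.0013, 0.0033, 0.0026]}, {"gripper": 0.0635, "roll": 0, "translation": [-0.0013, 0.0033, 0.0026]}, {"gripper": 0.0635, "roll": 0, "translation": [-0.0013, 0.0033, 0.0026]}])

```text
clock: 7.38
tcp_pos: [0.5182, 0.2444, 0.0533]
ee_rot: [0.562, 0.827, 0.0, -0.0]
ft_force: [-0.7, 2.3, -0.6]
finger_gap: 0.719
```

```bash
python3 -c "
from h import *
pose(); prof('wrist'); pose()"
```

```text
t 7.38 tcp [518.2 244.4  53.3] xang 111.58 tilt [-0.     0.001 -1.   ] F [-0.7  2.3 -0.6] gap 63.4
wrist s -0.045 [(24, 26), (30, 41), (36, 51), (42, 50), (48, 46), (54, 53), (60, 56), (66, 53), (72, 47), (78, 40), (84, 36)]
wrist s 0.045 [(30, 44), (36, 51), (42, 50), (48, 47), (54, 52), (60, 57), (66, 53), (72, 47), (78, 41), (84, 36)]
t 7.42 tcp [518.2 244.4  53.3] xang 111.59 tilt [-0.     0.001 -1.   ] F [-0.1  2.2  0.8] gap 63.7
```

The left pad has caught it (2.3 N on the pad, about 44° tilt). Now I'll lower it slowly.

>>> play_rows(commands=[{"gripper": 0.0635, "roll": 0, "translation": [-0.0006, 0.0014, -0.003]}, {"gripper": 0.0635, "roll": 0, "translation": [-0.0011, 0.0028, -0.006]}, {"gripper": 0.0635, "roll": 0, "translation": [-0.0017, 0.0042, -0.009]}, {"gripper": 0.0635, "roll": 0, "translation": [-0.0022, 0.0056, -0.01]}, {"gripper": 0.0635, "roll": 0, "translation": [-0.0028, 0.007, -0.01]}, {"gripper": 0.0635, "roll": 0, "translation": [-0.0033, 0.0083, -0.01]}, {"gripper": 0.066, "roll": 0, "translation": [-0.0033, 0.0083, -0.01]}, {"gripper": 0.066, "roll": 0, "translation": [-0.0033, 0.0083, -0.01]}])

```text
clock: 8.43
tcp_pos: [0.5151, 0.2523, 0.0434]
ee_rot: [0.562, 0.827, 0.0, 0.0]
ft_force: [0.0, -0.7, -0.4]
finger_gap: 0.751
```

```bash
python3 -c "
from h import *
pose(); prof('wrist'); pose()"
```

```text
t 8.43 tcp [515.1 252.3  43.4] xang 111.61 tilt [ 0. -0. -1.] F [ 0.  -0.7 -0.4] gap 66.2
wrist s -0.045 [(30, 31), (36, 41), (42, 51), (48, 51), (54, 47), (60, 46), (66, 51), (72, 51), (78, 43), (84, 32), (90, 26)]
wrist s 0.045 [(30, 32), (36, 41), (42, 50), (48, 51), (54, 46), (60, 45), (66, 51), (72, 51), (78, 43), (84, 34), (90, 26)]
t 8.47 tcp [515.1 252.3  43.4] xang 111.61 tilt [ 0. -0. -1.] F [0.1 0.5 0.5] gap 66.0
```

Flat with the groove up. I'll raise the arm and measure the bar.

>>> play_rows(commands=[{"gripper": 0.07, "roll": 0, "translation": [0, 0, 0.02]}, {"gripper": 0.08, "roll": 0, "translation": [0, 0, 0.07]}, {"gripper": 0.08, "roll": 0, "translation": [0, 0, 0.13]}, {"gripper": 0.08, "roll": 0, "translation": [0, 0, 0.18]}, {"gripper": 0.08, "roll": 0, "translation": [0, 0, 0.18]}, {"gripper": 0.08, "roll": 0, "translation": [0, 0, 0.18]}])

```text
clock: 9.22
tcp_pos: [0.5149, 0.2523, 0.2241]
ee_rot: [0.562, 0.827, 0.0, 0.0]
ft_force: [0.3, -0.5, 0.4]
finger_gap: 0.905
```

```bash
cat >> h.py <<'E'
def barpose(d,c=(.5145,.252)):
    P=cloud(d); m=(P[...,2]>.012)&(np.hypot(P[...,0]-c[0],P[...,1]-c[1])<.09)&(P[...,2]<.057)
    print("bar",rect(P[m])); t=m&(P[...,2]>.0495); print("top",rect(P[t]))
    _,_,a=rect(P[m]); s,l=sect(P,c,a); z=P[...,2]
    for s0 in (-.04,0,.04):
        g=(abs(s-s0)<.008)&(abs(l)<.010)&(z<.0485)&(z>.03)
        q=l[g]; print(" groove centre l mm at s",s0,round(float((q.max()+q.min())/2*1000),1) if g.sum() else None,g.sum(),"zmin",z[g].min().round(4) if g.sum() else None)
    return P
E
python3 -c "
from h import *
pose(); d=shot('wrist'); barpose(d); save(d,'w3.png',scale=1.2)"
```

```text
t 9.22 tcp [514.9 252.3 224.1] xang 111.61 tilt [ 0.001  0.    -1.   ] F [ 0.3 -0.5  0.4] gap 79.7
bar (array([515.3, 250.8]), array([110.3,  60. ]), 21.6)
top (array([515.1, 250.7]), array([109.3,  34. ]), 21.6)
 groove centre l mm at s -0.04 -1.0 138 zmin 0.0422
 groove centre l mm at s 0 -1.0 122 zmin 0.0415
 groove centre l mm at s 0.04 -1.0 106 zmin 0.0423
```

View pics/w3.png

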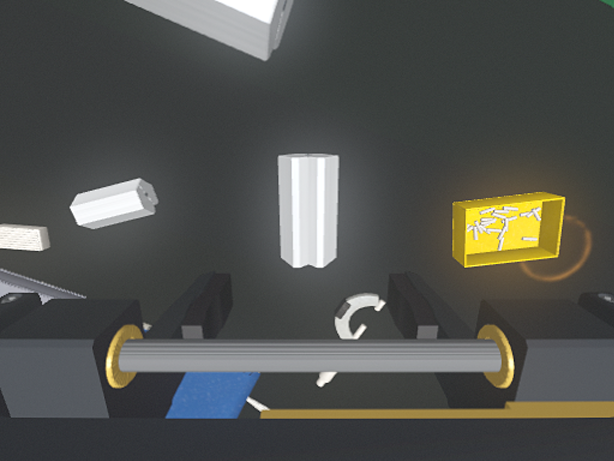

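Groove up: in the view it runs along the bar's middle at (308,210). It is centred at (515,251) mm, axis 21.6°. Now to the pin.

>>> play_rows(commands=[{"gripper": 0.06, "roll": -0.1, "translation": [0.001, -0.05, 0]}, {"gripper": 0.06, "roll": -0.77, "translation": [0.008, -0.443, 0]}, {"gripper": 0.06, "roll": -0.77, "translation": [0.008, -0.443, 0]}, {"gripper": 0.06, "roll": -0.77, "translation": [0.008, -0.443, 0]}, {"gripper": 0.06, "roll": -0.77, "translation": [0.008, -0.443, 0]}, {"gripper": 0.06, "roll": -0.77, "translation": [0.008, -0.443, 0]}, {"gripper": 0.06, "roll": -0.77, "translation": [0.008, -0.443, 0]}, {"gripper": 0.06, "roll": -0.77, "translation": [0.008, -0.443, 0]}, {"gripper": 0.06, "roll": -0.77, "translation": [0.008, -0.443, 0]}, {"gripper": 0.06, "roll": -0.77, "translation": [0.008, -0.443, 0]}])

```text
clock: 10.52
tcp_pos: [0.5226, -0.189, 0.2223]
ee_rot: [0.831, 0.556, -0.0, -0.001]
ft_force: [0.1, 0.4, 0.1]
finger_gap: 0.679
```

```bash
cat >> h.py <<'E'
def pinfit(P,c,zlo,rad=.07):
    m=(P[...,2]>zlo)&(P[...,2]<zlo+.03)&(np.hypot(P[...,0]-c[0],P[...,1]-c[1])<rad)
    Q=P[m]; print("pin",m.sum(),rect(Q),"ztop",np.percentile(Q[:,2],97).round(4))
E
python3 -c "
from h import *
pose(); d=shot('wrist'); P=cloud(d); pinfit(P,(.523,-.191),.043); pinfit(P,(.523,-.191),.049); save(d,'w4.png',scale=1.2)"
```

```text
t 10.53 tcp [ 522.6 -189.   222.3] xang 67.55 tilt [-0.002  0.002 -1.   ] F [0.1 0.4 0.1] gap 59.8
pin 1468 (array([ 523.6, -190.6]), array([21.8, 98.2]), 156.9) ztop 0.0551
pin 1241 (array([ 524.1, -191.3]), array([19.2, 96.1]), 157.9) ztop 0.0552
```

View pics/w4.png

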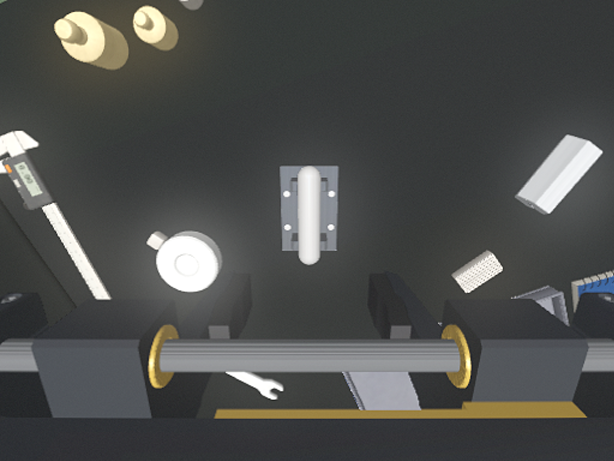

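The view shows the pin in the cradle at (308,215) px, which is (524,-191) mm. I'll grip it high, with the fingertips about 5 mm below its axis, so they clear the bar face when placing.

>>> play_rows(commands=[{"gripper": 0.06, "roll": 0, "translation": [0.0012, -0.002, -0.05]}, {"gripper": 0.06, "roll": 0, "translation": [0.0012, -0.002, -0.1]}, {"gripper": 0.05, "roll": 0, "translation": [0.0012, -0.002, -0.14]}, {"gripper": 0.04, "roll": 0, "translation": [0.0012, -0.002, -0.1615]}, {"gripper": 0.04, "roll": 0, "translation": [0.0012, -0.002, -0.1615]}, {"gripper": 0.04, "roll": 0, "translation": [0.0012, -0.002, -0.1615]}])

```text
clock: 11.32
tcp_pos: [0.5252, -0.192, 0.0629]
ee_rot: [0.831, 0.556, 0.0, 0.001]
ft_force: [0.5, -0.1, 0.7]
finger_gap: 0.452
```

```bash
python3 -c "
from h import *
pose()"
```

```text
t 11.32 tcp [ 525.2 -192.    62.9] xang 67.58 tilt [ 0.001 -0.    -1.   ] F [ 0.5 -0.1  0.7] gap 39.9
```

>>> play_rows(commands=[{"gripper": 0.035, "roll": 0, "translation": [-0.001, 0.001, -0.002]}, {"gripper": 0.03, "roll": 0, "translation": [-0.001, 0.001, -0.002]}, {"gripper": 0.018, "roll": 0, "translation": [-0.001, 0.001, -0.002]}, {"gripper": 0.018, "roll": 0, "translation": [-0.001, 0.001, -0.002]}, {"gripper": 0.018, "roll": 0, "translation": [-0.001, 0.001, -0.002]}, {"gripper": 0.018, "roll": 0, "translation": [-0.001, 0.001, -0.002]}], force=30)

```text
clock: 12.08
tcp_pos: [0.5242, -0.1905, 0.0606]
ee_rot: [0.832, 0.555, 0.001, -0.0]
ft_force: [2.0, 6.1, 2.8]
finger_gap: 0.243
```

```bash
python3 -c "
from h import *
pose()"
```

```text
t 12.07 tcp [ 524.2 -190.5   60.6] xang 67.43 tilt [ 0.002  0.002 -1.   ] F [2.  6.1 2.8] gap 21.4
```

Gripped. Lifting.

>>> play_rows(commands=[{"gripper": 0.018, "roll": 0, "translation": [0, 0, 0.005]}, {"gripper": 0.018, "roll": 0, "translation": [0, 0, 0.015]}, {"gripper": 0.018, "roll": 0, "translation": [0, 0, 0.035]}, {"gripper": 0.018, "roll": 0, "translation": [0, 0, 0.065]}, {"gripper": 0.018, "roll": 0, "translation": [0, 0, 0.095]}, {"gripper": 0.018, "roll": 0, "translation": [0, 0, 0.095]}, {"gripper": 0.018, "roll": 0, "translation": [0, 0, 0.095]}], force=40)

```text
clock: 12.95
tcp_pos: [0.5225, -0.1916, 0.154]
ee_rot: [0.832, 0.555, -0.0, -0.0]
ft_force: [-0.6, -0.2, -1.9]
finger_gap: 0.235
```

```bash
cat >> h.py <<'E'
def held():
    s=manip.state(); d=shot("wrist"); P=cloud(d); T=np.eye(4);T[:3,:3]=R.from_quat(s["ee_rot"]).as_matrix();T[:3,3]=s["tcp_pos"]
    Q=(P-T[:3,3])@T[:3,:3]; m=(abs(Q[...,0])<.0105)&(abs(Q[...,1])<.06)&(Q[...,2]>-.005)&(Q[...,2]<.035)
    q=Q[m]; n=np.unique(np.round(q[:,1]*1000/8).astype(int)); print("held y range",(q[:,1].min()*1000).round(1),(q[:,1].max()*1000).round(1),m.sum())
    for k in n:
        b=np.round(q[:,1]*1000/8)==k; print(k*8,"x",(np.median(q[b][:,0])*1000).round(1),"toolz top",(np.percentile(q[b][:,2],5)*1000).round(1),b.sum())
    return d
E
python3 -c "
from h import *
pose(); d=held(); save(d,'w5.png',scale=1.2)"
```

```text
t 12.95 tcp [ 522.5 -191.6  154. ] xang 67.48 tilt [-0.001  0.    -1.   ] F [-0.6 -0.2 -1.9] gap 20.7
held y range -49.7 47.4 4442
-48 x -1.2 toolz top 8.1 383
-40 x -0.7 toolz top 6.0 579
-32 x -0.7 toolz top 5.8 530
-24 x -0.7 toolz top 5.8 494
-16 x -0.1 toolz top 5.8 472
-8 x 1.0 toolz top 2.8 517
0 x 0.5 toolz top 1.6 481
8 x 0.5 toolz top 5.8 426
16 x -0.1 toolz top 6.1 325
24 x 9.4 toolz top 11.9 10
32 x 2.3 toolz top 5.1 1
40 x -0.6 toolz top 6.0 202
48 x -0.3 toolz top 7.6 22
```

View pics/w5.png

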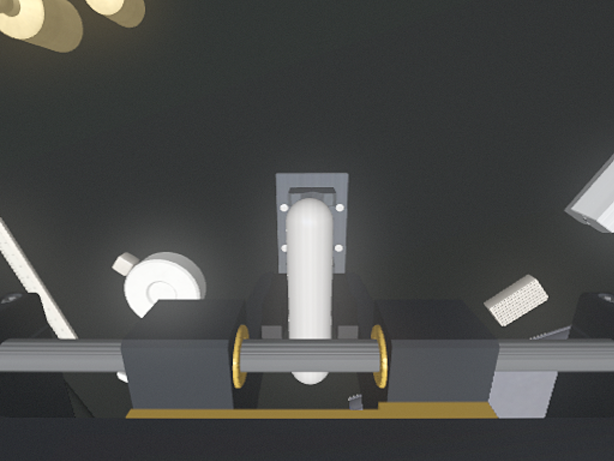

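The pin is held level and centred (top at tool z 5.9 mm at both ends, ends at ±50 mm). Carrying it over the bar.

>>> play_rows(commands=[{"gripper": 0.018, "roll": 0.04, "translation": [-0.0005, 0.02, 0]}, {"gripper": 0.018, "roll": 0.11, "translation": [-0.001, 0.06, 0]}, {"gripper": 0.018, "roll": 0.19, "translation": [-0.002, 0.11, 0]}, {"gripper": 0.018, "roll": 0.28, "translation": [-0.003, 0.16, 0]}, {"gripper": 0.018, "roll": 0.37, "translation": [-0.004, 0.21, 0]}, {"gripper": 0.018, "roll": 0.46, "translation": [-0.005, 0.26, 0]}, {"gripper": 0.018, "roll": 0.55, "translation": [-0.006, 0.31, 0]}, {"gripper": 0.018, "roll": 0.64, "translation": [-0.007, 0.36, 0]}, {"gripper": 0.018, "roll": 0.72, "translation": [-0.0075, 0.41, 0]}, {"gripper": 0.018, "roll": 0.77, "translation": [-0.0075, 0.435, 0]}, {"gripper": 0.018, "roll": 0.77, "translation": [-0.0075, 0.4425, 0]}, {"gripper": 0.018, "roll": 0.77, "translation": [-0.0075, 0.4425, 0]}])

```text
clock: 14.5
tcp_pos: [0.5148, 0.251, 0.1539]
ee_rot: [0.562, 0.827, -0.001, -0.0]
ft_force: [1.2, 0.7, -2.8]
finger_gap: 0.234
```

```bash
python3 -c "
from h import *
pose();
d=shot('top'); save(d,'t2.png',crop=(90,130,260,300),scale=3); d=shot('wrist'); barpose(d,(.515,.251))
pose()"
```

```text
t 14.5 tcp [514.8 251.  153.9] xang 111.66 tilt [-0.002 -0.001 -1.   ] F [ 1.2  0.7 -2.8] gap 20.6
bar (array([507.2, 247.5]), array([93.9, 60.1]), 21.5)
top (array([479.5, 236.9]), array([33.5, 33.4]), 20.4)
 groove centre l mm at s -0.04 -0.3 224 zmin 0.0424
 groove centre l mm at s 0 None 0 zmin None
 groove centre l mm at s 0.04 None 0 zmin None
t 14.6 tcp [515.3 250.  154.3] xang 111.57 tilt [-0.001 -0.001 -1.   ] F [ 0.4  0.3 -2.8] gap 21.0
```

>>> play_rows(commands=[{"gripper": 0.018, "roll": 0, "translation": [-0.0004, 0.0011, -0.02]}, {"gripper": 0.018, "roll": 0, "translation": [-0.0004, 0.0011, -0.045]}, {"gripper": 0.018, "roll": 0, "translation": [-0.0004, 0.0011, -0.063]}, {"gripper": 0.018, "roll": 0, "translation": [-0.0004, 0.0011, -0.072]}, {"gripper": 0.018, "roll": 0, "translation": [-0.0004, 0.0011, -0.072]}, {"gripper": 0.018, "roll": 0, "translation": [-0.0004, 0.0011, -0.072]}])

```text
clock: 15.35
tcp_pos: [0.516, 0.2522, 0.0835]
ee_rot: [0.562, 0.827, 0.001, 0.0]
ft_force: [-0.4, -0.3, -2.3]
finger_gap: 0.237
```

```bash
python3 -c "
from h import *
pose();d=shot('wrist');pose(); prof('wrist')"
```

```text
t 15.35 tcp [516.  252.2  83.5] xang 111.61 tilt [ 0.001  0.001 -1.   ] F [-0.4 -0.3 -2.3] gap 20.9
t 15.4 tcp [516.2 252.3  83.8] xang 111.61 tilt [ 0.002  0.001 -1.   ] F [-0.2  0.5 -2.5] gap 20.6
wrist s -0.045 [(30, 31), (36, 41), (42, 51), (48, 51), (54, 47), (60, 46), (66, 51), (72, 51), (78, 43), (84, 32), (90, 26)]
wrist s 0.045 [(42, 51), (72, 50)]
```

>>> play_rows(commands=[{"gripper": 0.018, "roll": 0, "translation": [-0.0005, -0.0005, -0.003]}, {"gripper": 0.018, "roll": 0, "translation": [-0.0005, -0.0005, -0.005]}, {"gripper": 0.018, "roll": 0, "translation": [-0.0005, -0.0005, -0.0065]}, {"gripper": 0.018, "roll": 0, "translation": [-0.0005, -0.0005, -0.007]}, {"gripper": 0.018, "roll": 0, "translation": [-0.0005, -0.0005, -0.007]}])

```text
clock: 16.08
tcp_pos: [0.5151, 0.2513, 0.0762]
ee_rot: [0.562, 0.827, 0.0, 0.0]
ft_force: [-0.3, -2.7, 1.4]
finger_gap: 0.238
```

```bash
python3 -c "
from h import *
pose();d=shot('wrist');pose()"
```

```text
t 16.07 tcp [515.1 251.3  76.2] xang 111.62 tilt [ 0. -0. -1.] F [-0.3 -2.7  1.4] gap 20.9
t 16.12 tcp [515.1 251.3  76.2] xang 111.62 tilt [ 0. -0. -1.] F [-0.  -2.1  1.3] gap 20.9
```

Touching the groove (about 4 N). I'll nudge to relieve the side force, then release gently.

>>> play_rows(commands=[{"gripper": 0.018, "roll": 0, "translation": [0.0001, -0.0004, -0.0003]}, {"gripper": 0.018, "roll": 0, "translation": [0.0001, -0.0004, -0.0003]}, {"gripper": 0.0235, "roll": 0, "translation": [0.0001, -0.0004, -0.0003]}, {"gripper": 0.026, "roll": 0, "translation": [0.0001, -0.0004, -0.0003]}, {"gripper": 0.032, "roll": 0, "translation": [0.0001, -0.0004, -0.0003]}, {"gripper": 0.04, "roll": 0, "translation": [0.0001, -0.0004, 0]}, {"gripper": 0.044, "roll": 0, "translation": [0.0001, -0.0004, 0]}], force=10)

```text
clock: 17.0
tcp_pos: [0.5149, 0.2511, 0.0758]
ee_rot: [0.562, 0.827, 0.0, -0.0]
ft_force: [0.3, 0.2, 0.2]
finger_gap: 0.499
```

```bash
python3 -c "
from h import *
pose();prof('wrist')"
```

```text
t 17.0 tcp [514.9 251.1  75.8] xang 111.62 tilt [ 0.  0. -1.] F [0.3 0.2 0.2] gap 44.0
wrist s -0.045 [(30, 31), (36, 41), (42, 51), (48, 52), (54, 50), (60, 48), (66, 52), (72, 51), (78, 43), (84, 32), (90, 26)]
wrist s 0.045 [(30, 30), (36, 37), (48, 64), (60, 65), (66, 64), (78, 39), (84, 31), (90, 26)]
```

Released with no force on the wrist. Raising straight up and checking.

>>> play_rows(commands=[{"gripper": 0.046, "roll": 0, "translation": [0, 0, 0.01]}, {"gripper": 0.046, "roll": 0, "translation": [0, 0, 0.04]}, {"gripper": 0.046, "roll": 0, "translation": [0, 0, 0.09]}, {"gripper": 0.046, "roll": 0, "translation": [0, 0, 0.14]}, {"gripper": 0.046, "roll": 0, "translation": [0, 0, 0.15]}, {"gripper": 0.046, "roll": 0, "translation": [0, 0, 0.15]}, {"gripper": 0.046, "roll": 0, "translation": [0, 0, 0.15]}])

```text
clock: 17.92
tcp_pos: [0.5137, 0.2505, 0.2237]
ee_rot: [0.562, 0.827, -0.001, -0.001]
ft_force: [0.1, 0.4, -0.0]
finger_gap: 0.521
```

```bash
python3 -c "
from h import *
pose(); d=shot('wrist'); P=cloud(d); pinfit(P,(.515,.251),.0585); pinfit(P,(.515,.251),.064)
m=(P[...,2]>.012)&(np.hypot(P[...,0]-.515,P[...,1]-.251)<.09)&(P[...,2]<.09); print('bar+pin',rect(P[m])); save(d,'w6.png',scale=1.2)
d=shot('top'); Q=cloud(d); pinfit(Q,(.515,.251),.0585)
T=np.load('top0.npy')
for n,(u,v) in dict(w500=(556,398),w200=(519,398),jaw=(358,209)).items():
  w=(slice(int(v/1.5)-12,int(v/1.5)+12),slice(int(u/1.5)-12,int(u/1.5)+12)); print(n,'median depth change',np.nanmedian(abs(Q[w]-T[w])[...,2]).round(4),np.nanpercentile(abs(Q[w]-T[w])[...,2],95).round(4))
"
```

```text
t 17.93 tcp [513.7 250.5 223.7] xang 111.61 tilt [-0.003 -0.001 -1.   ] F [ 0.1  0.4 -0. ] gap 45.9
pin 1573 (array([514.7, 250.8]), array([98. , 21.1]), 21.0) ztop 0.0704
pin 1373 (array([515. , 250.6]), array([95.6, 19.9]), 22.2) ztop 0.0704
bar+pin (array([515.2, 250.7]), array([110.8,  60. ]), 21.5)
pin 386 (array([514.5, 249.6]), array([95.6, 23.9]), 21.5) ztop 0.0716
w500 median depth change 0.0014 0.0043
w200 median depth change 0.0014 0.0044
jaw median depth change 0.0016 0.0046
```

View pics/w6.png

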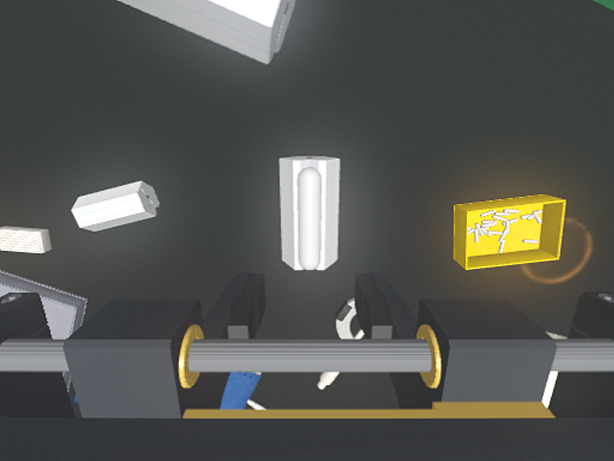

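The pin lies in the groove at (309,218) px, midway along the bar. Its top is at 70.4 mm against the expected 69.9. Handing in.

```bash
python3 -c "
from h import *
print(manip.job_done())"
```

```text
the job is handed in; nothing more can be done
None
```

The job is done and handed in at about 18 s of the 54 s allowed. I rolled the middle-sized hexagon bar two faces to the left, one at a time and always with an edge on the worktop. Then I took the pin from its cradle and laid it in the upturned groove.

**Last checks:**
- **Pin position:** its centre is within 1 mm of the bar's centre (515, 251 mm), and both lie along 21–22°. Its top is at 70.4 mm, against 69.9 mm expected. The top camera read its centre about 1 mm off and its top at 71.6 mm, within the stated 2 mm calibration.
- **Release:** the wrist force was zero, and the gripper is well clear above.
- **Bystanders:** the depth at the jaw insert and the weights is unchanged within noise, so they have not moved.

**Less than clean:** on the first roll the bar tipped over by itself and rocked about 9° past flat before settling. I made the second roll slower and caught the bar with the left finger. The pin touched down with about 4 N and a slight side force, which I relieved before letting go.

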